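# Shift the gear selector through its H-gate

## Robot

A 7-joint arm with a two-finger parallel gripper is mounted at the origin on a cart in front of the work surface, level with it; the furniture and walls round the work are solid. World frame = base frame: x ahead of the robot, y to its left, z up, the work surface at z = 0. Lengths are in m, angles in rad, forces in N, time in s.
With the tool pointing down it reaches from about 0.35 to 0.9 m from the base axis. Payload 8.1 kg.
Tool frame: the origin (TCP) lies midway between the tips of the shut fingers; the grasp point (between the pads) lies 19 mm behind it (env.tcp_to_grasp is the distance from the TCP to the grasp point, in m); z points along the fingers, y is the direction in which the jaws open and shut (so a half turn about z gives the same grasp; the last joint's range is limited). The gripper opens to 85 mm and grips with 20 to 120 N. Pads are 22 mm wide; open, the fingers measure 114 mm over their backs; the gripper's body (76 mm by 85 mm) begins 54 mm behind the grasp point. The pads swing forward as they close: fully open they stand 13 mm farther back than shut.
Start: joints at [-1.255, 0.434, 0.025, 1.573, -0.012, 1.134, -0.075], TCP at [0.254, 0.571, 0.192] pointing down, gripper open.
Joint ranges: [-2.62, 2.62], [-0.44, 2.09], [-1.27, 1.32], [0.08, 2.57], [-1.32, 4.46], [0.12, 2], [-2.74, 2.74]. Speed limits (rad/s): [2.22, 2.22, 3.01, 3.01, 3.14, 3.14, 3.14].

## Interface

Orientations are given as a rotation vector (axis times angle).
In Python, from bench import readout, optics, order, boxes_of, env gives the robot as it stands. The module is installed in compiled form; this text tells all that it offers.
- The arm moves only by the tool carry_out, never from a script. Its argument "increments" is a list of rows, each an object of numbers: "x", "y", "z": the shift along the tool's x, y, z in m; "wx", "wy", "wz": the turn, a rotation vector about the tool's x, y, z in rad. In form: [{"x": .., "y": .., "z": .., "wx": .., "wy": .., "wz": ..}, ...]. A call has 1 to 5 rows; each row shifts and turns the commanded pose from where the row before left it, along the tool's axes as they then stand; what a row does not reach is not made up. A row lasts 1/10 s, in which the tool goes at most 50 mm and 8.59 degrees, less where a joint would pass 70% of its speed; a pose out of reach is approached as far as the arm can. A call is refused whole if a number of a shift passes 0.05 or a number of a turn 0.15, either way. A call with a gripper value outside its range is refused whole. "gripper" is the opening, from -1 (shut) to 1 (fully open), so that 0 is half open, set as the call begins (left out, the last holds). The fingers move at their own pace and stop on an object; "newtons" is the grip in N (left out, the last holds). Time passes only in rows, so rows that do not move let the fingers close. It gives the time, the measured TCP pose, the force and the opening at its end, in the units of the state.
- readout.get_state(): the state, without advancing time (a new reading comes with each control period).
- optics.camera(name): name is "side" or "top" or "wrist"; returns the picture (384x512x3 uint8, blue, green, red); there is no depth.
- optics.camera_params(name): a dict with "intrinsics" (3x3 intrinsics, pixels), "rvec" (rotation vector, rad) and "tvec" (3), from world to camera coordinates, as OpenCV has them. Camera axes: x right, y down, z forward; pixel columns grow to the right and rows downward; lengths in m; the calibration is good to about 2 mm. The wrist camera is an equidistant fisheye: a pixel r from the principal point sees the ray r / f radians off the axis. A picture is of the moment at which its call begins: read the wrist's pose just before it. camera_params takes no time and is no camera call; for the wrist camera it gives the pose at the moment of the call.
- order.close_job(): hands the job in, once; it reports no verdict.
Trained networks look in the newest picture that a camera, given by its name, has taken for a name from the list of things; names that differ only in an ending like _2 or _b are one class to them, and where a whole thing is asked for, a point or a joint stands for the part that bears it (a point fixed in the world has none). Each returns a list of dicts, best first, with "conf" (0 to 1); they miss things now and then, are a little off and sometimes report something else, mostly with a low value. They report only what shows in the picture. A call takes as long as a camera call.
- boxes_of(camera, target): "position" ([x, y, z] in m, in world coordinates, good to about 4 mm: the middle of the surface that is visible of it).
The state is a dict: "t": time; "joint_pos": joint angles; "dq": joint speeds; "joint_torque": joint torques, N m; "ee_pos": TCP position; "ee_rot": TCP orientation; "contact_force": force on the tool from outside, world axes, zero at the start; "torque": the same for the moment, N m; "opening": finger opening in m.
Only numpy, scipy, OpenCV 4.12 (cv2) and the standard library are available. Lean on these libraries where they do the work, as an engineer would, in place of code of your own. Each camera call takes 0.05 s, during which the arm holds its last target. There are 200 camera calls.

## Task

Shift the bench gear selector into the slot beside the green marker: push its red-knobbed lever with the fingers out of the slot beside the white marker and through the H-shaped gate, fully home against the end of the green-marked slot. Push gently and do not grip or pinch the lever; leave the parts standing round it where they are, and finish with the hand clear of everything.

Things in the scene. Friction and masses are not known exactly. Their poses are not given: they have to be found in the camera images.
- selector: gear selector unit bolted to the cabinet top: flange 190 x 190 x 12 mm, grey housing 155 x 155 mm up to 92 mm, on it a steel H-gate plate. Origin at the centre of its underside; +x is its far side (away from the robot at yaw 0), +y its left. The four slot ends (near/far, left/right) are the gear positions
- gate_centre (a point): centre of the H-gate plate (94 x 94 mm), on its top, 104 mm above the bench. Two slots run along the selector's x at y = +28 and -28 mm, joined at x = 0 by a neutral channel along y; all 18 mm wide, inner corners rounded. Columns are changed only in neutral; a push along a column can run straight through neutral into the opposite slot
- lever: aluminium stem 14 mm thick with a red ball knob 40 mm across. Origin: ball centre, 160 mm from the pivot, which is on the selector's axis 20 mm above the bench. In a slot end the ball is 163 mm up, about 53 mm in x and 50 mm in y off the axis. Stays where it is left (friction, no spring, no detent); 2 to 3 N at the ball moves it
- shift (a joint): lever tilt along the slots (rad): 0 in neutral, positive toward the selector's +x (far), negative toward -x (near); about +-0.34 at a slot's end. Starts between -0.33 and -0.22, in the near left slot. Ball centre from the selector's origin, in its frame: x = 0.160 sin(shift), z = 0.020 + 0.160 cos(shift) cos(cross)
- cross (a joint): sideways lever tilt (rad): 0 in the middle, positive toward the selector's +y (left); about +0.34 in the left column, -0.34 in the right one. Ball centre in the selector's frame: y = 0.160 cos(shift) sin(cross)
- marker_green: domed green plastic marker, 20 mm across, 7 mm high, fixed on top of the selector housing at the outer corner beside the end of one of the three free slots, about 60 mm in x and 60 mm in y from the selector's centre line (which of the three varies); origin at the centre of its underside, 92 mm above the bench. It marks the slot to select
- marker_yellow: domed yellow plastic marker, 20 mm across, 7 mm high, fixed on top of the selector housing at the outer corner beside the end of one of the three free slots, about 60 mm in x and 60 mm in y from the selector's centre line (which of the three varies); origin at the centre of its underside, 92 mm above the bench
- marker_blue: domed blue plastic marker, 20 mm across, 7 mm high, fixed on top of the selector housing at the outer corner beside the end of one of the three free slots, about 60 mm in x and 60 mm in y from the selector's centre line (which of the three varies); origin at the centre of its underside, 92 mm above the bench
- marker_white: domed white plastic marker, 20 mm across, 7 mm high, fixed on top of the selector housing at the near left corner (selector x = -60, y = +60 mm), beside the slot the lever starts in; origin at the centre of its underside, 92 mm above the bench
- valve: loose poppet valve standing on its head, 37 mm across, 106 mm tall, beside the selector's right side; origin under its centre; to be left alone
- bolt: loose dark hex bolt standing on its head, 20 x 23 x 68 mm, in front of the selector; origin under its centre; to be left alone
- spring: loose valve spring standing, 31 mm across, 45 mm tall, beside the selector's left side; origin under its centre; to be left alone
- bracket: loose cast aluminium bracket, 79 x 130 x 73 mm, at the left of the cabinet top; origin under its centre; to be left alone
- bearing: loose ball bearing lying flat, 52 mm across, 15 mm high, at the front right; origin under its centre; to be left alone
- cup_rings: loose plastic cup filled with rings, 140 mm across, 185 mm tall, at the back left; origin under its centre; to be left alone
- cup_sticks: loose plastic cup with black sticks, 140 mm across, 231 mm tall, at the back right; origin under its centre; to be left alone
- tie_rod: loose steel tie rod 322 mm long, 33 x 22 mm at its eye, lying across the back along y; origin under its middle; to be left alone

How it is judged:
At the end, for the whole second after the job is handed in: The lever stands in the slot beside the green marker, in that column (cross beyond 0.25 rad) and home at the slot's end (shift beyond 0.28 rad of about 0.34, that is within about 9 mm at the knob), at rest (((x of marker_green in the frame of selector above 0.03 m and y of marker_green in the frame of selector above 0.03 m and value of joint shift above 0.28 rad and value of joint cross above 0.25 rad) or (x of marker_green in the frame of selector above 0.03 m and y of marker_green in the frame of selector below -0.03 m and value of joint shift above 0.28 rad and value of joint cross below -0.25 rad) or (x of marker_green in the frame of selector below -0.03 m and y of marker_green in the frame of selector below -0.03 m and value of joint shift below -0.28 rad and value of joint cross below -0.25 rad)) and velocity of joint shift between -0.05 and 0.05 rad/s); the robot touches nothing.
It fails at once if the lever is pinched: the fingers press on opposite sides of its knob or stem at once (((contact force between the fingers and lever_c1 above 2 N or contact force between the fingers and lever_c5 above 2 N) and (contact force between the fingers and lever_c3 above 2 N or contact force between the fingers and lever_c7 above 2 N)) or ((contact force between the fingers and lever_c2 above 2 N or contact force between the fingers and lever_c6 above 2 N) and (contact force between the fingers and lever_c4 above 2 N or contact force between the fingers and lever_c8 above 2 N))).
It fails at once if the lever is forced with more than 70 N (contact force between the fingers and lever above 70 N).
It fails at once if a part standing round the selector is pushed or lifted more than 15 mm from its place or tipped over (distance of any of valve, bolt, spring, bracket, bearing, cup_rings, cup_sticks, tie_rod from where it was at the start of the episode above 0.015 m or angle between any of valve, bolt, spring, bracket, bearing, cup_rings, cup_sticks, tie_rod's own z axis and vertical above 0.4 rad).
It also fails if it takes over 67 s, if anything falls off the work surface, if the arm or the gripper's body presses on something with over 40 N, if the wrist force passes 120 N, or if a joint passes its speed limit or range.

## Working session

There is one attempt and no reset: what is moved stays moved. The work goes in short steps, Python scripts to look and compute and a tool call to move; the robot and the scene stay as the last step left them, time stands still between calls to the robot, and variables do not carry over. Pictures are saved under pics/ and viewed, about 8 in all and at most 12, crops included, and the job is handed in when it is done.

Besides the shell and the picture viewer there is one more tool, called after "Request:" as name([rows], argument=value, ...), one row to a line, values as JSON. carry_out: Moves the arm, as the interface text tells. Its arguments: {"type":"object","properties":{"increments":{"type":"array"},"gripper":{"type":"number"},"newtons":{"type":"number"}},"required":["increments"]}

```bash
mkdir -p pics; python3 - <<'E'
from bench import readout, optics, order, boxes_of, env
import cv2, numpy as np
s=readout.get_state()
print(s['t'],s['ee_pos'],s['ee_rot'],s['opening'],env.tcp_to_grasp)
a=optics.camera("top");b=optics.camera("side")
cv2.imwrite('pics/a.png',a);cv2.imwrite('pics/b.png',b)
for c in("top","side"):
  for n in("selector","gate_centre","lever","marker_green","marker_white","marker_yellow","marker_blue","valve","bolt","spring"):
    print(c,n,[(np.round(d['position'],3).tolist(),round(d['conf'],2)) for d in boxes_of(c,n)[:2]])
print(readout.get_state()['t'])
E
```

```text
0.0 [0.25399524 0.5704469  0.19141806] [-6.53120150e-01 -3.07277644e+00  2.46529781e-03] 0.08515191423057591 0.0187
top selector [([0.548, 0.022, 0.092], 0.65)]
top gate_centre [([0.546, 0.026, 0.09], 0.72)]
top lever [([0.566, -0.116, 0.003], 0.69), ([0.545, 0.078, 0.18], 0.57)]
top marker_green []
top marker_white []
top marker_yellow []
top marker_blue []
top valve [([0.564, -0.118, 0.006], 0.61)]
top bolt []
top spring [([0.543, 0.075, 0.179], 0.69)]
side selector [([0.562, 0.09, 0.073], 0.82)]
side gate_centre [([0.568, 0.092, 0.074], 0.62)]
side lever [([0.549, 0.093, 0.167], 0.64)]
side marker_green [([0.526, 0.357, 0.018], 0.32)]
side marker_white []
side marker_yellow []
side marker_blue [([0.586, 0.168, 0.029], 0.36), ([0.782, -0.133, 0.018], 0.36)]
side valve []
side bolt [([0.433, 0.07, 0.032], 0.46)]
side spring [([0.584, 0.17, 0.027], 0.47)]
1.1
```

View pics/a.png

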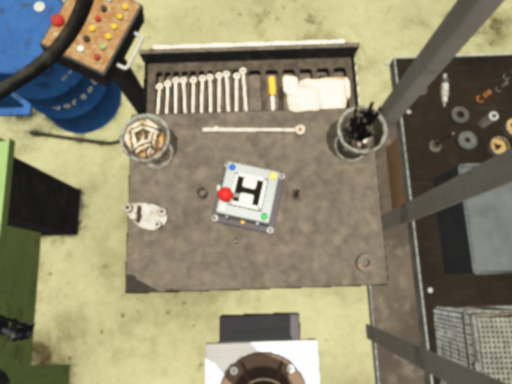

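View pics/b.png

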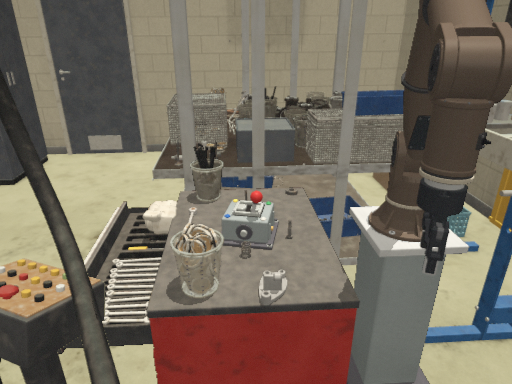

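The top view shows green at (264,215), near right. Yellow is at (274,176), far right, and blue at (232,167), far left. The red knob is at (226,194), and the selector is slightly yawed. In the side view the knob is at (257,197). Next I'll measure these.

```bash
cat >h.py <<'E'
from bench import readout, optics, order, boxes_of, env
import cv2, numpy as np
from scipy.spatial.transform import Rotation as R
def blob(img,col,roi):
    h=cv2.cvtColor(img,cv2.COLOR_BGR2HSV).astype(int);H,S,V=h[...,0],h[...,1],h[...,2]
    m={'red':((H<8)|(H>172)),'green':(H>45)&(H<85),'yellow':(H>20)&(H<35),'blue':(H>95)&(H<125)}[col]&(S>110)&(V>70)
    k=np.zeros_like(m);x0,y0,x1,y1=roi;k[y0:y1,x0:x1]=m[y0:y1,x0:x1]
    n,l,st,c=cv2.connectedComponentsWithStats(k.astype(np.uint8))
    if n<2:return None,0
    i=1+np.argmax(st[1:,4]);return c[i],int(st[i,4])
def ray(cam,px):
    p=optics.camera_params(cam);K=np.array(p['intrinsics']);Rm=cv2.Rodrigues(np.array(p['rvec'],float))[0];t=np.array(p['tvec'],float).ravel()
    u=(np.array(px)-K[:2,2])/[K[0,0],K[1,1]]
    if cam=='wrist':
        r=np.linalg.norm(u);d=np.r_[u/r*np.sin(r),np.cos(r)]
    else: d=np.r_[u,1]
    d=Rm.T@d;return -Rm.T@t,d/np.linalg.norm(d)
def at_z(cam,px,z):
    o,d=ray(cam,px);return o+d*(z-o[2])/d[2]
def tri(rs):
    A=sum(np.eye(3)-np.outer(d,d) for o,d in rs);b=sum((np.eye(3)-np.outer(d,d))@o for o,d in rs)
    return np.linalg.solve(A,b)
def st():
    s=readout.get_state();Rm=R.from_rotvec(s['ee_rot']).as_matrix()
    print('t',round(s['t'],2),'p',np.round(s['ee_pos'],4),'x',np.round(Rm[:,0],3),'z',np.round(Rm[:,2],3),'F',np.round(s['contact_force'],1),'op',round(s['opening'],4));return s,Rm
E
python3 - <<'E'
from h import *
a=cv2.imread('pics/a.png');b=cv2.imread('pics/b.png')
roi=(205,150,300,240);P={}
for c in('green','yellow','blue','red'):
    px,n=blob(a,c,roi);P[c]=at_z('top',px,.167 if c=='red' else .096);print(c,px,n,P[c].round(4))
rb,n=blob(b,'red',(240,180,275,215));print(rb,n)
pt,_=blob(a,'red',roi)
ball=tri([ray('top',pt),ray('side',rb)]);print('ball tri',ball.round(4))
c=(P['green']+P['blue'])/2
v=P['yellow']-P['green'];w=P['blue']-P['yellow']
print('centre',c.round(4),np.linalg.norm(v),np.linalg.norm(w),'yaw',np.arctan2(v[1],v[0]),np.arctan2(-w[0],w[1]))
yaw=np.arctan2(v[1]-w[0],v[0]+w[1]);Rz=R.from_euler('z',yaw).as_matrix()
print(yaw,'ball local',(Rz.T@(ball-c)).round(4),(Rz.T@(P['red']-c)).round(4))
for c2 in ('valve','bolt','spring'):pass
s,Rm=st();print(np.arctan2(Rm[1,0],Rm[0,0]))
p=optics.camera_params('wrist');Rc=cv2.Rodrigues(np.array(p['rvec'],float))[0];print('cam in tool',Rm.T@(-Rc.T@np.array(p['tvec']).ravel()-s['ee_pos']))
E
```

```text
green [263.58823529 215.88235294] 17 [ 0.4944 -0.0194  0.096 ]
yellow [272.60869565 175.47826087] 23 [ 0.6099 -0.0495  0.096 ]
blue [231.84210526 166.84210526] 19 [0.6394 0.0663 0.096 ]
red [224.68292683 194.06707317] 164 [0.5456 0.0831 0.167 ]
[255.98333333 196.15      ] 120
ball tri [0.546  0.0829 0.1689]
centre [0.5669 0.0234 0.096 ] 0.11933720494155384 0.1195584940813431 yaw -0.25493298701882555 -0.24926550988976695
-0.2520966235545999 ball local [-0.035   0.0524  0.0729] [-0.0355  0.0525  0.071 ]
t 1.1 p [0.2542 0.571  0.1922] x [-0.914  0.407 -0.   ] z [ 0.  0. -1.] F [ 0.  -0.3  0.1] op 0.0854
2.7226431961458344
cam in tool [ 0.07608689 -0.00089851 -0.18147212]
```

Request:
carry_out([
  {"z": -0.035,"wz": -0.084},
  {"z": -0.035,"wz": -0.083},
  {"x": -0.025,"y": -0.029},
  {"x": -0.025,"y": -0.029},
  {"x": -0.025,"y": -0.029},
], gripper=-1, newtons=20)

```text
schema error: expected keys x, y, z, wx, wy, wz
```

Request:
carry_out([
  {"x": -0.025,"y": -0.029},
  {"x": -0.025,"y": -0.029},
  {"x": -0.025,"y": -0.029},
  {"x": -0.025,"y": -0.029},
  {"x": -0.025,"y": -0.029},
])

```text
schema error: expected keys x, y, z, wx, wy, wz
```

Request:
carry_out([
  {"x": -0.025,"y": -0.029},
  {"x": -0.025,"y": -0.029},
  {"x": -0.025,"y": -0.029},
  {"x": -0.02,"y": -0.029},
  {},
  {},
])

```text
schema error: expected keys x, y, z, wx, wy, wz
```

All six keys are required in each row.

Request:
carry_out([
  {"x": 0,"y": 0,"z": -0.035,"wx": 0,"wy": 0,"wz": -0.084},
  {"x": 0,"y": 0,"z": -0.035,"wx": 0,"wy": 0,"wz": -0.083},
  {"x": -0.025,"y": -0.029,"z": 0,"wx": 0,"wy": 0,"wz": 0},
  {"x": -0.025,"y": -0.029,"z": 0,"wx": 0,"wy": 0,"wz": 0},
  {"x": -0.025,"y": -0.029,"z": 0,"wx": 0,"wy": 0,"wz": 0},
], gripper=-1, newtons=20)

```text
t: 1.6
ee_pos: [0.3056, 0.467, 0.2625]
ee_rot: [0.394, 3.116, 0.001]
contact_force: [0.7, -0.5, -0.0]
opening: 0.0122
```

Request:
carry_out([
  {"x": -0.025,"y": -0.029,"z": 0,"wx": 0,"wy": 0,"wz": 0},
  {"x": -0.025,"y": -0.029,"z": 0,"wx": 0,"wy": 0,"wz": 0},
  {"x": -0.025,"y": -0.029,"z": 0,"wx": 0,"wy": 0,"wz": 0},
  {"x": -0.025,"y": -0.029,"z": 0,"wx": 0,"wy": 0,"wz": 0},
  {"x": -0.025,"y": -0.029,"z": 0,"wx": 0,"wy": 0,"wz": 0},
])

```text
t: 2.1
ee_pos: [0.3906, 0.295, 0.2624]
ee_rot: [0.395, 3.116, 0.001]
contact_force: [1.0, 0.4, -0.2]
opening: 0.0001
```

Request:
carry_out([
  {"x": -0.025,"y": -0.029,"z": 0,"wx": 0,"wy": 0,"wz": 0},
  {"x": -0.025,"y": -0.029,"z": 0,"wx": 0,"wy": 0,"wz": 0},
  {"x": -0.025,"y": -0.029,"z": 0,"wx": 0,"wy": 0,"wz": 0},
  {"x": -0.02,"y": -0.025,"z": 0,"wx": 0,"wy": 0,"wz": 0},
  {"x": 0,"y": 0,"z": 0,"wx": 0,"wy": 0,"wz": 0},
])

```text
t: 2.6
ee_pos: [0.456, 0.1595, 0.2626]
ee_rot: [0.406, 3.114, -0.002]
contact_force: [0.1, -0.7, -0.4]
opening: 0.0
```

Request:
carry_out([
  {"x": -0.023,"y": -0.026,"z": 0,"wx": 0,"wy": 0,"wz": 0},
  {"x": -0.023,"y": -0.026,"z": 0,"wx": 0,"wy": 0,"wz": 0},
  {"x": 0,"y": 0,"z": 0,"wx": 0,"wy": 0,"wz": 0},
])

```text
t: 2.9
ee_pos: [0.4873, 0.0984, 0.2625]
ee_rot: [0.403, 3.114, -0.002]
contact_force: [0.4, 0.4, 0.8]
opening: 0.0001
```

```bash
python3 - <<'E'
from h import *
s,Rm=st();w=optics.camera('wrist');cv2.imwrite('pics/w.png',w)
for c in('red','green','yellow','blue'):
    px,n=blob(w,c,(0,0,512,384));print(c,px,n,None if px is None else at_z('wrist',px,.168 if c=='red' else .096).round(4))
C=np.array([.5669,.0234,0]);Rz=R.from_euler('z',-.252).as_matrix();print('tcp local',(Rz.T@(s['ee_pos']-C)).round(4),'toolx local',(Rz.T@Rm[:,0]).round(3))
E
```

```text
t 2.9 p [0.4873 0.0984 0.2625] x [-0.967  0.255 -0.002] z [ 0.001 -0.002 -1.   ] F [0.4 0.4 0.8] op 0.0001
red [256.38785047 226.4953271 ] 428 [0.534 0.087 0.168]
green [169.         191.86861314] 137 [ 0.4928 -0.0169  0.096 ]
yellow [177.77464789 269.67605634] 71 [ 0.6046 -0.0466  0.096 ]
blue [483.38003663 253.87289377] 5460 [0.7283 0.4383 0.096 ]
tcp local [-0.0958  0.0528  0.2625] toolx local [-1.     0.006 -0.002]
```

View pics/w.png

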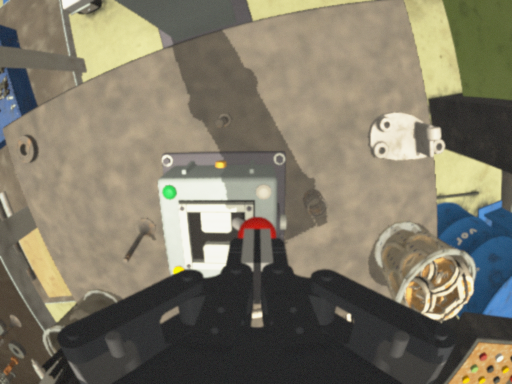

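Request:
carry_out([
  {"x": 0,"y": 0,"z": 0.04,"wx": 0,"wy": 0,"wz": 0},
  {"x": 0,"y": 0,"z": 0.04,"wx": 0,"wy": 0,"wz": 0},
  {"x": 0,"y": 0,"z": 0.032,"wx": 0,"wy": 0,"wz": 0.006},
  {"x": -0.01,"y": 0,"z": 0,"wx": 0,"wy": 0,"wz": 0},
  {"x": -0.01,"y": 0,"z": 0,"wx": 0,"wy": 0,"wz": 0},
])

```text
t: 3.45
ee_pos: [0.5057, 0.0984, 0.1509]
ee_rot: [-0.401, -3.116, -0.0]
contact_force: [0.7, -0.3, 0.9]
opening: -0.0002
```

Request:
carry_out([
  {"x": -0.008,"y": 0,"z": 0,"wx": 0,"wy": 0,"wz": 0},
  {"x": -0.008,"y": 0,"z": 0,"wx": 0,"wy": 0,"wz": 0},
  {"x": -0.006,"y": 0,"z": 0,"wx": 0,"wy": 0,"wz": 0},
  {"x": -0.006,"y": 0,"z": 0,"wx": 0,"wy": 0,"wz": 0},
  {"x": -0.006,"y": 0,"z": 0,"wx": 0,"wy": 0,"wz": 0},
])

```text
t: 3.95
ee_pos: [0.5385, 0.0886, 0.1505]
ee_rot: [0.404, 3.115, 0.001]
contact_force: [0.6, -0.3, -0.1]
opening: 0.0002
```

```bash
cat >>h.py <<'E'
C=np.array([.5669,.0234,0]);Rz=R.from_euler('z',-.252).as_matrix()
def look(tag):
    s,Rm=st();a=optics.camera('top');b=optics.camera('side');cv2.imwrite(f'pics/{tag}a.png',a);cv2.imwrite(f'pics/{tag}b.png',b)
    pa,na=blob(a,'red',(205,150,300,240));pb,nb=blob(b,'red',(235,175,285,220));print(pa,na,pb,nb)
    print('tcp local',(Rz.T@(s['ee_pos']-C)).round(4),'toolx local',(Rz.T@Rm[:,0]).round(3))
    if na and nb: print('ball local',(Rz.T@(tri([ray('top',pa),ray('side',pb)])-C)).round(4))
    if na: print('top-only @.172',(Rz.T@(at_z('top',pa,.172)-C)).round(4))
E
python3 -c "from h import *;look('c')"
```

```text
t 3.95 p [0.5385 0.0886 0.1505] x [-0.967  0.255 -0.   ] z [ 0.  0. -1.] F [ 0.6 -0.3 -0.1] op 0.0002
None 0 [255.90990991 196.48648649] 111
tcp local [-0.0437  0.0561  0.1505] toolx local [-1.     0.006 -0.   ]
```

```bash
python3 - <<'E'
from h import *
b=cv2.imread('pics/cb.png')[165:265,195:315];b0=cv2.imread('pics/b.png')[165:265,195:315]
w=optics.camera('wrist')[170:340,150:390]
o=np.zeros((700,780,3),np.uint8)[:600]
o[:325,:390]=cv2.resize(b0,(390,325));o[:325,390:780]=cv2.resize(b,(390,325));o[325:600,:388]=cv2.resize(w,(388,275))
cv2.imwrite('pics/d.png',o)
E
```

```text
(no output)
```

View pics/d.png

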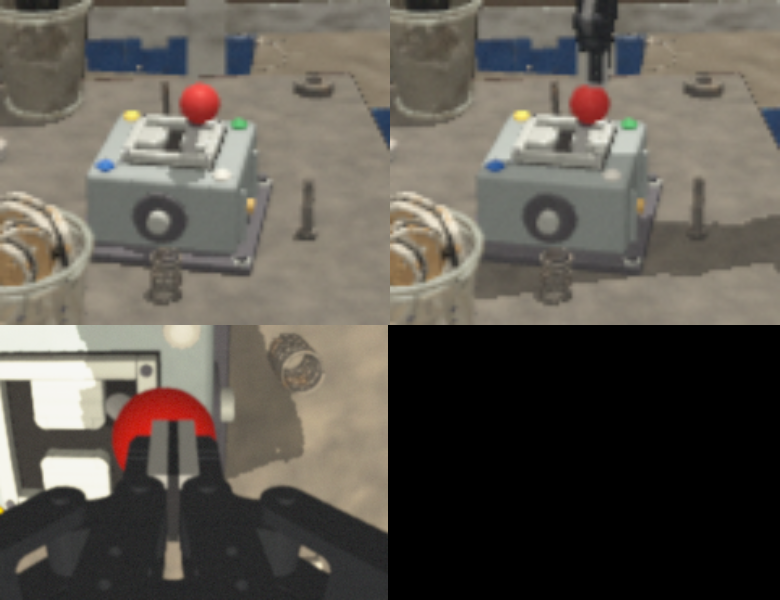

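```bash
cat >>h.py <<'E'
def proj(cam,P):
    p=optics.camera_params(cam);K=np.array(p['intrinsics']);Rm=cv2.Rodrigues(np.array(p['rvec'],float))[0];q=Rm@np.array(P)+np.array(p['tvec'],float).ravel()
    if cam=='wrist':
        r=np.linalg.norm(q[:2]);u=q[:2]/r*np.arctan2(r,q[2])
    else: u=q[:2]/q[2]
    return (u*[K[0,0],K[1,1]]+K[:2,2]).round(1)
E
python3 - <<'E'
from h import *
s,Rm=st()
for c in('side','wrist'):
    print(c,'cam',ray(c,(200,200))[0].round(3),'tcp',proj(c,s['ee_pos']),'tip+z.05',proj(c,s['ee_pos']+[0,0,.05]),[ (x,proj(c,C+Rz@np.array([x,.0525,.168]))) for x in(-.035,-.0,.04)], 'K',optics.camera_params(c)['intrinsics'][0][0])
w=optics.camera('wrist');print(blob(w,'red',(150,170,390,340)))
b=cv2.imread('pics/cb.png')
for r in range(182,206,1):print(r,b[r,244:270].max(1).tolist())
E
```

```text
t 4.1 p [0.5382 0.0885 0.1502] x [-0.967  0.255  0.   ] z [-0. -0. -1.] F [0.2 0.1 0.3] op -0.0
side cam [0.629 1.143 0.651] tcp [258.8 202.2] tip+z.05 [258.9 187.8] [(-0.035, array([256.2, 196.5])), (-0.0, array([245.5, 195.7])), (0.04, array([233.3, 194.8]))] K 365.7339722979874
wrist cam [0.464 0.107 0.332] tcp [258.2 217.4] tip+z.05 [258.5 255.4] [(-0.035, array([252.8, 242.1])), (-0.0, array([253.5, 287.7])), (0.04, array([254.1, 329.7]))] K 297.3186396354542
(array([246.05630791, 227.94297933]), 1403)
182 [89, 89, 87, 88, 90, 82, 85, 88, 102, 128, 137, 116, 67, 40, 56, 43, 76, 118, 71, 126, 102, 90, 88, 86, 89, 90]
183 [92, 92, 88, 91, 88, 86, 88, 89, 102, 130, 135, 119, 65, 44, 48, 43, 81, 121, 69, 128, 101, 86, 83, 84, 84, 90]
184 [88, 85, 89, 88, 88, 87, 88, 88, 104, 129, 137, 115, 65, 42, 48, 41, 82, 121, 69, 127, 99, 80, 83, 82, 84, 88]
185 [89, 86, 85, 85, 83, 84, 89, 86, 105, 130, 135, 117, 64, 41, 43, 42, 82, 118, 71, 127, 96, 84, 84, 86, 85, 88]
186 [90, 82, 80, 82, 86, 84, 87, 90, 102, 129, 134, 116, 64, 42, 40, 41, 85, 120, 127, 136, 100, 84, 86, 86, 88, 87]
187 [91,
[... 1797 characters left out ...]
, 145, 143, 146, 146, 147, 146, 148]
201 [223, 228, 226, 224, 225, 220, 217, 217, 152, 132, 138, 139, 140, 139, 139, 133, 153, 163, 144, 143, 148, 147, 148, 163, 185, 159]
202 [167, 175, 174, 167, 167, 164, 171, 170, 121, 96, 115, 133, 136, 139, 181, 219, 226, 197, 138, 189, 174, 177, 174, 190, 206, 199]
203 [129, 130, 130, 126, 128, 128, 133, 132, 130, 91, 76, 82, 85, 113, 147, 169, 174, 215, 225, 199, 186, 185, 182, 194, 205, 203]
204 [220, 169, 160, 116, 111, 115, 115, 112, 129, 128, 113, 110, 115, 126, 130, 131, 175, 223, 230, 178, 142, 196, 162, 144, 150, 152]
205 [227, 220, 171, 95, 75, 77, 75, 83, 125, 133, 136, 132, 186, 211, 215, 206, 206, 226, 234, 161, 94, 196, 200, 198, 198, 199]
```

Request:
carry_out([
  {"x": 0,"y": 0,"z": -0.015,"wx": 0,"wy": 0,"wz": 0},
  {"x": 0.025,"y": 0,"z": 0,"wx": 0,"wy": 0,"wz": 0},
  {"x": 0.025,"y": 0,"z": 0,"wx": 0,"wy": 0,"wz": 0},
  {"x": 0,"y": 0,"z": 0,"wx": 0,"wy": 0,"wz": 0},
])

```text
t: 4.55
ee_pos: [0.4864, 0.1025, 0.1651]
ee_rot: [-0.4, -3.114, -0.001]
contact_force: [0.2, -0.3, 0.4]
opening: 0.0001
```

```bash
python3 - <<'E'
from h import *
s,Rm=st()
b=optics.camera('side');w=optics.camera('wrist');b0=cv2.imread('pics/b.png')
q=proj('side',s['ee_pos']);print('side tcp',q,'+.03',proj('side',s['ee_pos']+[0,0,.03]));print('init open tcp',proj('side',[.254,.5704,.1914]),proj('side',[.254,.5704,.1914+.03]))
for dx in(-.011,0,.011):
  for dz in(0,-.02,-.04):
    print(dx,dz,proj('wrist',s['ee_pos']+Rm@[dx,0,dz]))
o=np.zeros((600,800,3),np.uint8)
def put(im,x,y,W,H,ox,oy,k,m=()):
    c=cv2.resize(im[y:y+H,x:x+W],None,fx=k,fy=k,interpolation=cv2.INTER_CUBIC)
    for p in m:cv2.circle(c,(int((p[0]+.5-x)*k),int((p[1]+.5-y)*k)),3,(255,0,255),1)
    o[oy:oy+c.shape[0],ox:ox+c.shape[1]]=c
put(b,235,150,65,65,0,0,6,[q]);put(b0,400,220,65,65,400,0,6,[proj('side',[.254,.5704,.1914])])
put(w,200,180,130,65,0,390,3,[proj('wrist',s['ee_pos'])])
cv2.imwrite('pics/e.png',o)
E
```

```text
t 4.55 p [0.4864 0.1025 0.1651] x [-0.967  0.253  0.002] z [-0.002  0.001 -1.   ] F [ 0.2 -0.3  0.4] op 0.0001
side tcp [275.6 199.3] +.03 [275.8 190.5]
init open tcp [421.8 282.2] [424.6 269.6]
-0.011 0 [258.1 228.1]
-0.011 -0.02 [258.3 241.9]
-0.011 -0.04 [258.4 258.6]
0 0 [258.2 213. ]
0 -0.02 [258.3 225.6]
0 -0.04 [258.4 241. ]
0.011 0 [258.2 197.2]
0.011 -0.02 [258.3 208.4]
0.011 -0.04 [258.4 222.3]
```

View pics/e.png

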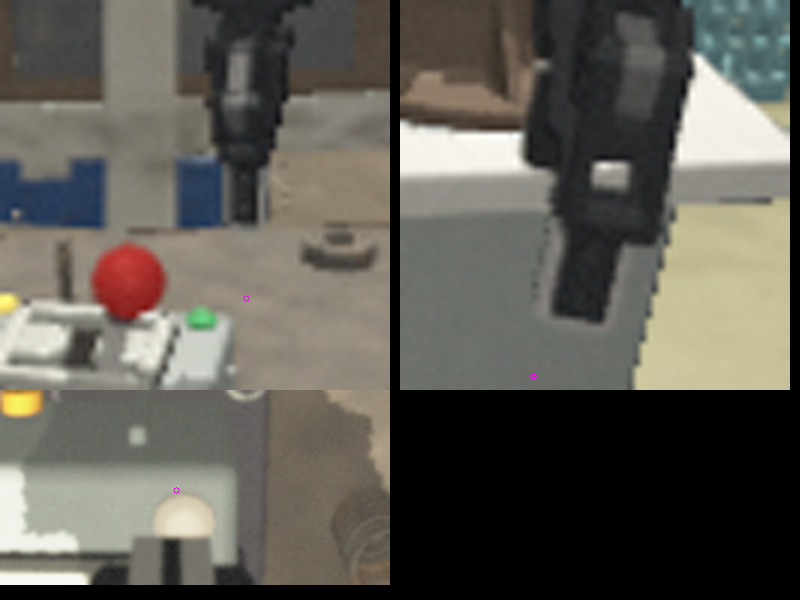

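The fingertips sit about 40 mm above the reported TCP, and both the side and wrist views agree on this. That is why the first pass went over the knob without touching it. I'll go lower, with the tip at knob-centre height, and push from the near side.

Request:
carry_out([
  {"x": 0,"y": -0.003,"z": 0.022,"wx": 0,"wy": 0,"wz": 0},
  {"x": 0,"y": 0,"z": 0.021,"wx": 0,"wy": 0,"wz": 0},
  {"x": -0.012,"y": 0,"z": 0,"wx": 0,"wy": 0,"wz": 0},
  {"x": -0.012,"y": 0,"z": 0,"wx": 0,"wy": 0,"wz": 0},
  {"x": -0.006,"y": 0,"z": 0,"wx": 0,"wy": 0,"wz": 0},
])

```text
t: 5.15
ee_pos: [0.5203, 0.0905, 0.1232]
ee_rot: [0.405, 3.114, 0.001]
contact_force: [-3.5, 0.9, 3.1]
opening: 0.0002
```

Request:
carry_out([
  {"x": -0.005,"y": 0,"z": 0,"wx": 0,"wy": 0,"wz": 0},
  {"x": -0.005,"y": 0,"z": 0,"wx": 0,"wy": 0,"wz": 0},
  {"x": -0.005,"y": 0,"z": 0,"wx": 0,"wy": 0,"wz": 0},
  {"x": -0.005,"y": 0,"z": 0,"wx": 0,"wy": 0,"wz": 0},
  {"x": 0,"y": 0,"z": 0,"wx": 0,"wy": 0,"wz": 0},
])

```text
t: 5.65
ee_pos: [0.538, 0.0856, 0.1224]
ee_rot: [0.404, 3.115, 0.0]
contact_force: [-1.0, 0.6, 1.4]
opening: 0.0
```

```bash
cat >>h.py <<'E'
def fitx(y,z,tag='side'):
    # ball local x along the line (y,z) that best matches the side-view blob column
    b=optics.camera('side');px,n=blob(b,'red',(225,170,290,225));xs=np.linspace(-.06,.06,241)
    u=np.array([proj('side',C+Rz@np.array([x,y,z]))[0] for x in xs]);print('side',px,n,'x@line',xs[np.argmin(abs(u-px[0]))].round(4));return b
E
python3 -c "
from h import *
look('f');fitx(.053,.17)"
```

```text
t 5.65 p [0.538  0.0856 0.1224] x [-0.967  0.255 -0.001] z [ 0.001 -0.    -1.   ] F [-1.   0.6  1.4] op 0.0
None 0 [249.20175439 195.15789474] 114
tcp local [-0.0435  0.0531  0.1224] toolx local [-1.     0.006 -0.001]
side [249.39830508 195.16949153] 118 x@line -0.013
```

Request:
carry_out([
  {"x": -0.004,"y": 0,"z": 0,"wx": 0,"wy": 0,"wz": 0},
  {"x": -0.004,"y": 0,"z": 0,"wx": 0,"wy": 0,"wz": 0},
  {"x": -0.004,"y": 0,"z": 0,"wx": 0,"wy": 0,"wz": 0},
  {"x": 0,"y": 0,"z": 0,"wx": 0,"wy": 0,"wz": 0},
])

```text
t: 6.2
ee_pos: [0.5495, 0.0825, 0.1222]
ee_rot: [0.404, 3.115, -0.0]
contact_force: [-0.4, 1.1, 0.4]
opening: -0.0
```

```bash
python3 -c "
from h import *
look('g');fitx(.053,.171)"
```

```text
t 6.2 p [0.5495 0.0825 0.1222] x [-0.967  0.255 -0.001] z [ 0.001 -0.    -1.   ] F [-0.4  1.1  0.4] op -0.0
None 0 [245.66666667 194.76666667] 120
tcp local [-0.0316  0.0529  0.1222] toolx local [-1.     0.006 -0.001]
side [245.66666667 194.76666667] 120 x@line -0.001
```

Request:
carry_out([
  {"x": 0.02,"y": 0,"z": 0,"wx": 0,"wy": 0,"wz": 0},
  {"x": 0.02,"y": 0,"z": -0.02,"wx": 0,"wy": 0,"wz": 0},
  {"x": 0,"y": 0,"z": -0.04,"wx": 0,"wy": 0,"wz": 0},
  {"x": 0,"y": 0.025,"z": -0.02,"wx": 0,"wy": 0,"wz": 0},
  {"x": -0.035,"y": 0.025,"z": 0,"wx": 0,"wy": 0,"wz": 0},
])

```text
t: 6.85
ee_pos: [0.5566, 0.1344, 0.2064]
ee_rot: [0.401, 3.112, 0.006]
contact_force: [0.9, 0.7, 0.4]
opening: -0.0004
```

Request:
carry_out([
  {"x": -0.036,"y": 0,"z": 0,"wx": 0,"wy": 0,"wz": 0},
  {"x": 0,"y": 0,"z": 0,"wx": 0,"wy": 0,"wz": 0.13},
  {"x": 0,"y": 0,"z": 0,"wx": 0,"wy": 0,"wz": 0.13},
  {"x": 0,"y": 0,"z": 0,"wx": 0,"wy": 0,"wz": 0.13},
  {"x": 0,"y": 0,"z": 0,"wx": 0,"wy": 0,"wz": 0.13},
])

```text
t: 7.35
ee_pos: [0.5917, 0.1229, 0.2021]
ee_rot: [1.2, 2.903, -0.0]
contact_force: [-0.1, -0.3, 0.5]
opening: -0.0003
```

Request:
carry_out([
  {"x": 0,"y": 0,"z": 0,"wx": 0,"wy": 0,"wz": 0.13},
  {"x": 0,"y": 0,"z": 0,"wx": 0,"wy": 0,"wz": 0.13},
  {"x": 0,"y": 0,"z": 0,"wx": 0,"wy": 0,"wz": 0.13},
  {"x": 0,"y": 0,"z": 0,"wx": 0,"wy": 0,"wz": 0.13},
  {"x": 0,"y": 0,"z": 0,"wx": 0,"wy": 0,"wz": 0.13},
])

```text
t: 7.85
ee_pos: [0.5917, 0.1229, 0.2022]
ee_rot: [2.063, 2.368, 0.0]
contact_force: [0.1, 0.3, 0.0]
opening: 0.0
```

Request:
carry_out([
  {"x": 0,"y": 0,"z": 0,"wx": 0,"wy": 0,"wz": 0.13},
  {"x": 0,"y": 0,"z": 0,"wx": 0,"wy": 0,"wz": 0.13},
  {"x": 0,"y": 0,"z": 0,"wx": 0,"wy": 0,"wz": 0.13},
  {"x": 0,"y": 0,"z": 0,"wx": 0,"wy": 0,"wz": 0},
])

```text
t: 8.25
ee_pos: [0.5916, 0.1231, 0.2021]
ee_rot: [2.48, 1.928, -0.0]
contact_force: [0.5, 0.1, -0.5]
opening: -0.0002
```

```bash
python3 -c "
from h import *
look('k');fitx(.053,.171)
w=optics.camera('wrist');cv2.imwrite('pics/k.png',w);print(blob(w,'red',(150,150,390,340)),proj('wrist',C+Rz@np.array([0,.053,.171])))"
```

```text
t 8.25 p [0.5916 0.1231 0.2021] x [ 0.247  0.969 -0.   ] z [ 0.    -0.001 -1.   ] F [ 0.5  0.1 -0.5] op -0.0002
[226.54069767 181.62209302] 172 [245.68852459 194.69672131] 122
tcp local [-0.0009  0.1027  0.2021] toolx local [-0.003  1.    -0.   ]
ball local [-0.0019  0.055   0.1725]
top-only @.172 [-0.0025  0.055   0.172 ]
side [245.68852459 194.69672131] 122 x@line -0.001
(None, 0) [258.5 256.1]
```

View pics/k.png

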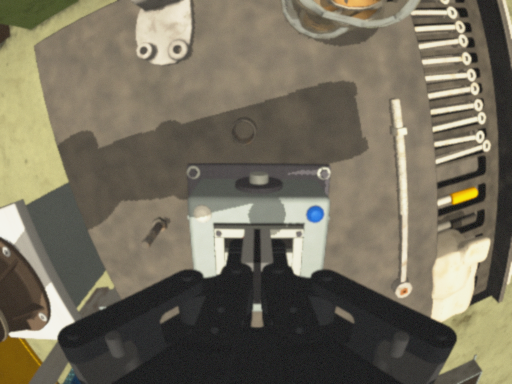

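Request:
carry_out([
  {"x": 0,"y": 0.001,"z": 0.04,"wx": 0,"wy": 0,"wz": 0},
  {"x": 0,"y": 0,"z": 0.037,"wx": 0,"wy": 0,"wz": 0},
  {"x": -0.01,"y": 0,"z": 0,"wx": 0,"wy": 0,"wz": 0},
  {"x": -0.008,"y": 0,"z": 0,"wx": 0,"wy": 0,"wz": 0},
  {"x": -0.006,"y": 0,"z": 0,"wx": 0,"wy": 0,"wz": 0},
])

```text
t: 8.95
ee_pos: [0.5878, 0.0989, 0.1274]
ee_rot: [2.478, 1.93, 0.005]
contact_force: [-0.7, 3.8, 2.7]
opening: 0.0002
```

Request:
carry_out([
  {"x": -0.006,"y": 0,"z": 0,"wx": 0,"wy": 0,"wz": 0},
  {"x": -0.006,"y": 0,"z": 0,"wx": 0,"wy": 0,"wz": 0},
  {"x": -0.006,"y": 0,"z": 0,"wx": 0,"wy": 0,"wz": 0},
])

```text
t: 9.25
ee_pos: [0.5828, 0.0821, 0.1262]
ee_rot: [2.478, 1.931, 0.003]
contact_force: [0.3, 3.0, 1.9]
opening: -0.0001
```

```bash
python3 -c "
from h import *
look('l')"
```

```text
t 9.25 p [0.5828 0.0821 0.1262] x [0.244 0.97  0.001] z [ 0.002  0.001 -1.   ] F [0.3 3.  1.9] op -0.0001
[235.48333333 183.25555556] 180 [250.68421053 190.18421053] 38
tcp local [0.0008 0.0608 0.1262] toolx local [-0.005  1.     0.001]
ball local [-0.0081  0.0295  0.1792]
top-only @.172 [-0.0017  0.0307  0.172 ]
```

Request:
carry_out([
  {"x": -0.008,"y": 0,"z": 0,"wx": 0,"wy": 0,"wz": 0},
  {"x": -0.008,"y": 0,"z": 0,"wx": 0,"wy": 0,"wz": 0},
  {"x": -0.008,"y": 0,"z": 0,"wx": 0,"wy": 0,"wz": 0},
  {"x": -0.008,"y": 0,"z": 0,"wx": 0,"wy": 0,"wz": 0},
  {"x": -0.008,"y": 0,"z": 0,"wx": 0,"wy": 0,"wz": 0},
])

```text
t: 9.85
ee_pos: [0.5721, 0.0424, 0.1251]
ee_rot: [-2.479, -1.93, 0.001]
contact_force: [-0.6, 2.5, 1.5]
opening: -0.0002
```

Request:
carry_out([
  {"x": -0.008,"y": 0,"z": 0,"wx": 0,"wy": 0,"wz": 0},
  {"x": -0.008,"y": 0,"z": 0,"wx": 0,"wy": 0,"wz": 0},
  {"x": -0.008,"y": 0,"z": 0,"wx": 0,"wy": 0,"wz": 0},
  {"x": -0.006,"y": 0,"z": 0,"wx": 0,"wy": 0,"wz": 0},
  {"x": -0.004,"y": 0,"z": 0,"wx": 0,"wy": 0,"wz": 0},
])

```text
t: 10.35
ee_pos: [0.5638, 0.0097, 0.1251]
ee_rot: [-2.479, -1.93, 0.001]
contact_force: [1.0, 2.6, -0.9]
opening: 0.0002
```

```bash
python3 -c "
from h import *
look('m')"
```

```text
t 10.35 p [0.5638 0.0097 0.1251] x [ 0.245  0.969 -0.   ] z [-0. -0. -1.] F [ 1.   2.6 -0.9] op 0.0002
[267.69565217 190.56521739] 23 [254.51724138 182.68965517] 29
tcp local [ 0.0004 -0.014   0.1251] toolx local [-0.004  1.    -0.   ]
ball local [-0.006  -0.0573  0.1701]
top-only @.172 [-0.0026 -0.0569  0.172 ]
```

Request:
carry_out([
  {"x": -0.004,"y": 0,"z": 0,"wx": 0,"wy": 0,"wz": 0},
  {"x": -0.003,"y": 0,"z": 0,"wx": 0,"wy": 0,"wz": 0},
  {"x": 0,"y": 0,"z": 0,"wx": 0,"wy": 0,"wz": 0},
])

```text
t: 10.75
ee_pos: [0.5623, 0.0033, 0.1252]
ee_rot: [2.479, 1.93, -0.0]
contact_force: [-0.4, 1.1, -0.7]
opening: 0.0
```

Request:
carry_out([
  {"x": -0.002,"y": 0,"z": 0,"wx": 0,"wy": 0,"wz": 0},
  {"x": 0,"y": 0,"z": 0,"wx": 0,"wy": 0,"wz": 0},
])

```text
t: 10.95
ee_pos: [0.5619, 0.0016, 0.1252]
ee_rot: [2.478, 1.931, 0.0]
contact_force: [-0.0, 2.0, -0.9]
opening: -0.0002
```

Request:
carry_out([
  {"x": -0.002,"y": 0,"z": 0,"wx": 0,"wy": 0,"wz": 0},
  {"x": 0,"y": 0,"z": 0,"wx": 0,"wy": 0,"wz": 0},
])

```text
t: 11.15
ee_pos: [0.5615, 0.0005, 0.1251]
ee_rot: [-2.477, -1.931, -0.001]
contact_force: [1.2, 4.1, -3.1]
opening: -0.0003
```

Request:
carry_out([
  {"x": -0.002,"y": 0,"z": 0,"wx": 0,"wy": 0,"wz": 0},
  {"x": 0,"y": 0,"z": 0,"wx": 0,"wy": 0,"wz": 0},
])

```text
t: 11.35
ee_pos: [0.5613, -0.0001, 0.125]
ee_rot: [-2.476, -1.932, -0.002]
contact_force: [3.6, 7.5, -5.4]
opening: -0.0001
```

Request:
carry_out([
  {"x": 0.015,"y": 0,"z": 0,"wx": 0,"wy": 0,"wz": 0},
  {"x": 0.02,"y": 0,"z": -0.01,"wx": 0,"wy": 0,"wz": 0},
  {"x": 0,"y": 0,"z": -0.035,"wx": 0,"wy": 0,"wz": 0},
  {"x": 0,"y": 0,"z": -0.035,"wx": 0,"wy": 0,"wz": 0},
  {"x": 0,"y": 0.035,"z": 0,"wx": 0,"wy": 0,"wz": 0},
])

```text
t: 11.85
ee_pos: [0.6042, 0.0245, 0.2105]
ee_rot: [2.475, 1.932, 0.009]
contact_force: [1.1, -0.1, 0.1]
opening: -0.0001
```

Request:
carry_out([
  {"x": -0.03,"y": 0.034,"z": 0,"wx": 0,"wy": 0,"wz": 0},
  {"x": -0.034,"y": 0,"z": 0,"wx": 0,"wy": 0,"wz": 0},
  {"x": 0,"y": 0,"z": 0,"wx": 0,"wy": 0,"wz": -0.13},
  {"x": 0,"y": 0,"z": 0,"wx": 0,"wy": 0,"wz": -0.13},
  {"x": 0,"y": 0,"z": 0,"wx": 0,"wy": 0,"wz": -0.13},
])

```text
t: 12.35
ee_pos: [0.6208, -0.0476, 0.2052]
ee_rot: [2.052, 2.378, -0.002]
contact_force: [0.7, 1.8, -0.6]
opening: -0.0001
```

Request:
carry_out([
  {"x": 0,"y": 0,"z": 0,"wx": 0,"wy": 0,"wz": -0.13},
  {"x": 0,"y": 0,"z": 0,"wx": 0,"wy": 0,"wz": -0.13},
  {"x": 0,"y": 0,"z": 0,"wx": 0,"wy": 0,"wz": -0.13},
  {"x": 0,"y": 0,"z": 0,"wx": 0,"wy": 0,"wz": -0.13},
  {"x": 0,"y": 0,"z": 0,"wx": 0,"wy": 0,"wz": -0.13},
])

```text
t: 12.85
ee_pos: [0.6208, -0.0472, 0.2053]
ee_rot: [1.184, 2.91, -0.002]
contact_force: [-0.2, -0.4, 0.5]
opening: 0.0003
```

Request:
carry_out([
  {"x": 0,"y": 0,"z": 0,"wx": 0,"wy": 0,"wz": -0.13},
  {"x": 0,"y": 0,"z": 0,"wx": 0,"wy": 0,"wz": -0.13},
  {"x": 0,"y": 0,"z": 0,"wx": 0,"wy": 0,"wz": -0.13},
  {"x": 0,"y": 0,"z": 0,"wx": 0,"wy": 0,"wz": -0.13},
  {"x": 0,"y": 0,"z": 0,"wx": 0,"wy": 0,"wz": 0},
])

```text
t: 13.35
ee_pos: [0.6208, -0.0474, 0.2053]
ee_rot: [0.402, 3.116, -0.001]
contact_force: [-0.4, -0.5, 0.7]
opening: -0.0
```

```bash
python3 -c "
from h import *
look('n');fitx(-.053,.171)
w=optics.camera('wrist');cv2.imwrite('pics/n.png',w);print(blob(w,'red',(100,100,430,340)),proj('wrist',C+Rz@np.array([0,-.053,.171])))"
```

```text
t 13.35 p [ 0.6208 -0.0474  0.2053] x [-0.967  0.254 -0.   ] z [-0.    -0.001 -1.   ] F [-0.4 -0.5  0.7] op -0.0
None 0 [251.84693878 182.19387755] 98
tcp local [ 0.0699 -0.0551  0.2053] toolx local [-1.     0.004 -0.   ]
side [251.84693878 182.19387755] 98 x@line -0.001
(array([257.74881837, 113.57123565]), 1481) [260.  108.1]
```

View pics/n.png

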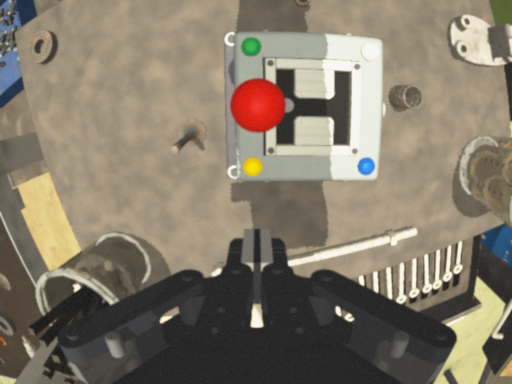

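Request:
carry_out([
  {"x": 0,"y": 0.002,"z": 0.04,"wx": 0,"wy": 0,"wz": 0},
  {"x": 0,"y": 0,"z": 0.041,"wx": 0,"wy": 0,"wz": 0},
  {"x": 0.015,"y": 0,"z": 0,"wx": 0,"wy": 0,"wz": 0},
  {"x": 0.015,"y": 0,"z": 0,"wx": 0,"wy": 0,"wz": 0},
  {"x": 0.007,"y": 0,"z": 0,"wx": 0,"wy": 0,"wz": 0},
])

```text
t: 14.05
ee_pos: [0.5843, -0.0354, 0.1238]
ee_rot: [-0.406, -3.114, 0.0]
contact_force: [-0.2, 0.2, 0.0]
opening: 0.0001
```

Request:
carry_out([
  {"x": 0.007,"y": 0,"z": 0,"wx": 0,"wy": 0,"wz": 0},
  {"x": 0.007,"y": 0,"z": 0,"wx": 0,"wy": 0,"wz": 0},
  {"x": 0.007,"y": 0,"z": 0,"wx": 0,"wy": 0,"wz": 0},
  {"x": 0.007,"y": 0,"z": 0,"wx": 0,"wy": 0,"wz": 0},
])

```text
t: 14.45
ee_pos: [0.5587, -0.0288, 0.1247]
ee_rot: [0.405, 3.114, 0.0]
contact_force: [2.5, -1.8, 1.4]
opening: 0.0001
```

```bash
python3 -c "
from h import *
look('p');fitx(-.053,.169)"
```

```text
t 14.45 p [ 0.5587 -0.0288  0.1247] x [-0.967  0.256 -0.002] z [ 0.002 -0.    -1.   ] F [ 2.5 -1.8  1.4] op 0.0001
None 0 [258.91089109 183.44554455] 101
tcp local [ 0.0051 -0.0526  0.1247] toolx local [-1.     0.006 -0.002]
side [258.91089109 183.44554455] 101 x@line -0.026
```

Going well: the knob is at x = -26 mm. I'll push on to the end.

Request:
carry_out([
  {"x": 0.007,"y": 0,"z": 0,"wx": 0,"wy": 0,"wz": 0},
  {"x": 0.007,"y": 0,"z": 0,"wx": 0,"wy": 0,"wz": 0},
  {"x": 0.006,"y": 0,"z": 0,"wx": 0,"wy": 0,"wz": 0},
  {"x": 0.004,"y": 0,"z": 0,"wx": 0,"wy": 0,"wz": 0},
  {"x": 0,"y": 0,"z": 0,"wx": 0,"wy": 0,"wz": 0},
])

```text
t: 15.1
ee_pos: [0.5349, -0.0224, 0.1243]
ee_rot: [0.404, 3.115, 0.0]
contact_force: [2.0, -1.2, -1.5]
opening: 0.0001
```

Request:
carry_out([
  {"x": 0.002,"y": 0,"z": 0,"wx": 0,"wy": 0,"wz": 0},
  {"x": 0.002,"y": 0,"z": 0,"wx": 0,"wy": 0,"wz": 0},
  {"x": 0,"y": 0,"z": 0,"wx": 0,"wy": 0,"wz": 0},
])

```text
t: 15.4
ee_pos: [0.5338, -0.0221, 0.125]
ee_rot: [0.404, 3.111, -0.0]
contact_force: [8.7, -2.5, -3.6]
opening: -0.0002
```

```bash
python3 -c "
from h import *
look('q');fitx(-.05,.163)"
```

```text
t 15.4 p [ 0.5338 -0.0221  0.125 ] x [-0.967  0.255 -0.005] z [ 0.005 -0.001 -1.   ] F [ 8.7 -2.5 -3.6] op -0.0002
None 0 [265.47572816 185.76699029] 103
tcp local [-0.0207 -0.0524  0.125 ] toolx local [-1.     0.006 -0.005]
side [265.5049505 185.7029703] 101 x@line -0.0495
```

Request:
carry_out([
  {"x": 0.001,"y": 0,"z": 0,"wx": 0,"wy": 0,"wz": 0},
  {"x": -0.02,"y": 0,"z": 0,"wx": 0,"wy": 0,"wz": 0},
  {"x": -0.03,"y": 0,"z": 0,"wx": 0,"wy": 0,"wz": 0},
  {"x": 0,"y": 0,"z": -0.045,"wx": 0,"wy": 0,"wz": 0},
  {"x": 0,"y": 0,"z": -0.045,"wx": 0,"wy": 0,"wz": 0},
])

```text
t: 16.05
ee_pos: [0.5773, -0.0342, 0.2132]
ee_rot: [-0.404, -3.109, 0.002]
contact_force: [0.9, 2.0, -0.2]
opening: 0.0003
```

Request:
carry_out([
  {"x": -0.02,"y": 0,"z": -0.03,"wx": 0,"wy": 0,"wz": 0},
  {"x": 0,"y": 0.04,"z": 0,"wx": 0,"wy": 0,"wz": 0},
  {"x": 0,"y": 0.04,"z": 0,"wx": 0,"wy": 0,"wz": 0},
  {"x": 0,"y": 0.04,"z": 0,"wx": 0,"wy": 0,"wz": 0},
  {"x": 0,"y": 0,"z": 0,"wx": 0,"wy": 0,"wz": 0},
])

```text
t: 16.55
ee_pos: [0.6281, 0.0851, 0.2431]
ee_rot: [-0.389, -3.114, -0.005]
contact_force: [-0.1, 0.6, -0.7]
opening: 0.0001
```

```bash
python3 -c "
from h import *
look('r');fitx(-.05,.163)
w=optics.camera('wrist');a=cv2.imread('pics/ra.png')
px,n=blob(w,'red',(60,20,430,340));print(px,n,proj('wrist',C+Rz@np.array([-.053,-.05,.163])))
if n:print('wrist @.163',(Rz.T@(at_z('wrist',px,.163)-C)).round(4))
cv2.imwrite('pics/r.png',cv2.resize(np.hstack([a[:,100:400],w]),None,fx=.95,fy=.95))"
```

```text
t 16.55 p [0.6281 0.0851 0.2431] x [-0.969  0.246  0.003] z [-0.003  0.004 -1.   ] F [-0.1  0.6 -0.7] op 0.0001
[261.82191781 208.00684932] 146 [265.49514563 185.70873786] 103
tcp local [0.0439 0.075  0.2431] toolx local [-1.    -0.003  0.003]
ball local [-0.0496 -0.0515  0.1633]
top-only @.172 [-0.0516 -0.0518  0.172 ]
side [265.49514563 185.70873786] 103 x@line -0.0495
[128.4137931   83.61206897] 1392 [131.4  80.8]
wrist @.163 [-0.0507 -0.0532  0.163 ]
```

View pics/r.png

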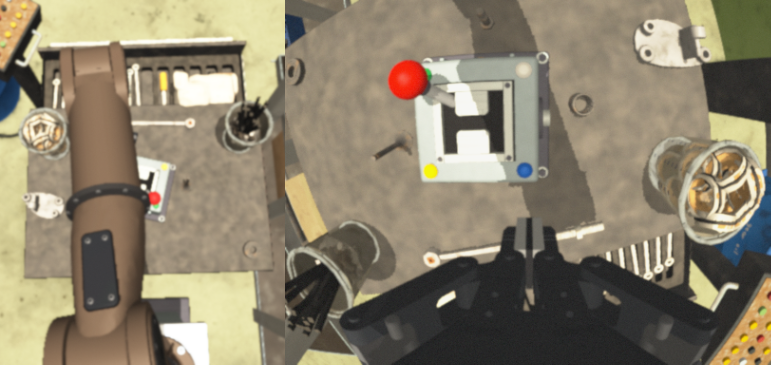

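```bash
python3 -c "
from h import *
st();print(order.close_job())"
```

```text
t 16.75 p [0.6281 0.0755 0.244 ] x [-0.967  0.256  0.001] z [-0.001 -0.001 -1.   ] F [ 0.  -0.9  1.1] op -0.0001
the job is handed in; nothing more can be done
None
```

The lever is in the green-marked slot (near right), and I handed the job in at about 17 s. I pushed the knob with the shut fingers from the near-left slot to neutral, across the channel, and back into the green slot until it stopped at the end. The gripper never straddled or gripped the lever, and the wrist force readings stayed under about 10 N.

**Last checks:**
- **Lever position:** the cameras put the knob at selector x ≈ -50 mm and y ≈ -52 mm. That is a shift of about -0.32 rad and a cross of about -0.33 rad, past the required 0.28 and 0.25.
- **End stop:** the last 4 mm of commanded push moved the hand only about 1 mm, and the force rose to about 9 N.
- **Surroundings:** the last picture showed the parts I could make out still standing. I didn't measure how far any of them had moved. The hand was clear, with near-zero force.

**What disagreed:** the fingertips turned out to be about 40 mm above the reported TCP in both the side and wrist views. Because of that, the first pass went over the knob without touching it. I corrected for this and pushed about 27 mm lower.

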